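Fit a worm-drive band clamp to the water outlet's barbed stub

TASK

Take the worm-drive band clamp off its rack and slide it over the barbed stub of the water outlet until its edge rests squarely against the stub's shoulder, with the screw upright and on the right-hand side as you look into the stub. Then turn the black knob clockwise, seen from above, until the band is snug on the stub: the screw has clearly begun to stiffen, but do not force it or push hard on the outlet. Let go and leave the clamp there, and leave the small engine parts on the bench alone.

Things in the scene. Friction and masses are not known exactly. Their poses are not given: they have to be found in the camera images.
- band (a point): Centre of the clamp's steel ring: 14 mm wide along its axis, 39.4 mm inside, 46 mm outside; its lower half (strap) hangs up to 7 mm lower while slack. Axes: x = ring axis, the way it is pushed onto the stub; z = up along the screw; screw housing on the -y side (right, looking along x), hinge block at +y out to 36 mm. It starts hanging by its ring top on the rack's bar.
- clamp: The whole loose band clamp, 0.10 to 0.16 kg; same point and axes as band. The strap is hinged at +y and closes upwards as the knob is turned clockwise from above.
- housing (a point): Where to hold the clamp: screw housing, a steel block 20 mm along x (the width to grip) by 20 mm, 30 mm high, from 14 mm below to 16 mm above the ring centre; this point is 37 mm to the -y side of the ring centre and 4 mm above it. Stem and knob rise above it to 57 mm over the ring centre: the fingers straddle them. Axes as band.
- knob (a point): Middle of the screw's black knob, 18 mm across, 18 mm high, 48 mm above the ring centre, over the housing (axes as the band); clockwise from above tightens. It drives the screw by a 1 N m per rad spring. From an unknown start the screw turns 1.0 to 2.6 rad till the strap touches: regrip. Slack drag 0.12 N m, then +0.6 N m per rad of screw. Snug: 0.04 to 0.10 above slack; 0.14 is too tight.
- seat (a point): On the stub's axis, 85 mm above the bench: the ring centre when fully home (the ring may hang 2 mm lower). x = along the stub inwards (push direction), z up. Stub 35 mm thick here; barb ridge 11 to 15 mm before it is 36.6 mm, tapering to 30 mm at the mouth. The shoulder, 34 mm wide, 47 mm high, begins 7 mm beyond; the casting 52 mm wide begins 62 mm beyond.
- stub_mouth (a point): Centre of the stub's open end, 41 mm before seat on the same axis, same axes.
- outlet: The grey cast water outlet with the barbed stub, fixed to the bench; block 74 mm wide, 120 mm tall; origin on the bench below seat, same axes.
- bar (a point): Top of the fixed parking rack's flat bar (11 mm wide, 16 mm thick, 85 mm above the bench), under the middle of the hanging ring; x = along the bar to its post. Free end 14 mm on the -x side; post (26 mm wide, 92 mm high) begins 26 mm on the +x side. To take the clamp off, lift it 3 to 6 mm, then draw it 30 mm or more to -x.
- tappet: Bystander: plain metal cup 34 mm in diameter, 26 mm high, origin under its middle.
- spark_plug: Bystander: spark plug lying down, 70 mm long, 24 mm thick, origin under its middle.
- valve_spring: Bystander: dark coil spring standing up, 29 mm in diameter, 46 mm high, origin under its middle.

How it is judged (in metres and radians):
On the way, in this order (a step that is already met when the one before it is completed fails the run):
1. the band is on the stub, home against the shoulder, screw upright on the right (x of band in the frame of seat between -0.004 and 0.004 m and y of band in the frame of seat between -0.004 and 0.004 m and z of band in the frame of seat between -0.005 and 0.004 m and angle between the x axis of band and the x axis of seat, either way round below 0.15 rad and angle between band's own z axis and vertical below 0.35 rad and y of housing in the frame of seat below -0.025 m), for 0.2 s.
2. the strap is drawn tight on the stub (contact force between strap and outlet above 8 N), for 0.2 s.
At the end, for the whole second after the job is handed in: The ring's centre lies within 4 mm of home along the stub and within 4 mm (5 mm vertically) of its axis, ring square to the stub within 0.15 rad and screw upright within 0.35 rad and on the right, the strap presses on the stub with 8 N or more, clamp at rest (all of step 1 and contact force between strap and outlet above 8 N and linear speed of clamp below 0.01 m/s); the robot touches nothing.
It fails at once if the screw is forced: the strap presses on the stub with more than 55 N (contact force between strap and outlet above 55 N).
It fails at once if the clamp is pushed or pulled against the outlet with more than 30 N while its strap is slack (contact force between clamp and outlet above 30 N and contact force between strap and outlet below 3 N).
It fails at once if the arm or gripper strikes the outlet with more than 15 N (contact force between the arm and outlet above 15 N).
It fails at once if a small engine part on the bench is moved more than 20 mm (distance of any of tappet, spark_plug, valve_spring from where it was at the start of the episode above 0.02 m).
It also fails if it takes over 72 s, if anything falls off the work surface, if the arm or the gripper's body presses on something with over 40 N, if the wrist force passes 120 N, or if a joint passes its speed limit or range.

ROBOT

A 7-joint arm with a two-finger parallel gripper is mounted at the origin on a cart in front of the work surface, level with it; the furniture and walls round the work are solid. World frame = base frame: x ahead of the robot, y to its left, z up, the work surface at z = 0. Lengths are in mm, angles in rad, forces in N, time in s.
With the tool pointing down it reaches from about 425 to 1025 mm from the base axis. Payload 9.4 kg.
Tool frame: the origin (TCP) lies at the very end of the fingers, on their centre line; the grasp point (between the pads) lies 19 mm behind it (env.hold_point_z is the distance from the TCP to the grasp point, in mm); z points along the fingers, y is the direction in which the jaws open and shut (so a half turn about z gives the same grasp; the last joint's range is limited). The gripper opens to 93 mm and grips with 3 to 60 N. Pads are 15 mm wide; open, the fingers measure 128 mm over their backs; the gripper's body (75 mm by 188 mm) begins 65 mm behind the grasp point.
Start: joints at [-1.217, 0.599, -0.003, 1.599, 0.002, 0.943, -0.08], TCP at [302.764, 658.755, 179.718] pointing down, gripper open.
Joint ranges: [-2.57, 2.57], [-0.35, 1.97], [-1.29, 1.29], [0.11, 2.56], [-1.05, 4.19], [0.11, 1.86], [-2.63, 2.63]. Speed limits (rad/s): [2.22, 2.22, 3.01, 3.01, 3.14, 3.14, 3.14].

INTERFACE

Orientations are given as [roll, pitch, yaw] about the fixed x, y, z axes, in that order (R = Rz(yaw) Ry(pitch) Rx(roll)).
In Python, from rig import env, hand, readout, get_image gives the robot as it stands. Calls block until the motion is done:
- env.goto(position, orientation): joint-space move of the TCP to a pose.
- env.move_straight(position, orientation=None, velocity=150, guard=None): straight line of the TCP; orientation=None keeps the orientation; velocity is the mean speed in mm/s. With guard (N) it stops when the force on the tool has changed by that much, and returns True; else False.
- env.goto_joints(angles): joint-space move.
- hand.move_gripper(opening): finger opening in mm; the grip force is fixed at half the most; returns when the fingers have stopped.
- env.pause(seconds).
- env.inverse_kinematics(position, orientation): joint angles nearest the present ones, or None.
- readout.get_state(): the state.
- get_image(name): name is "side" or "top"; returns a dict with "pixels" (480x640x3 uint8, blue, green, red), "fov_y" (degrees; the focal length in pixels is half the picture's height over the tangent of half this angle, whatever the lens; pixels are square), "cx", "cy" (the principal point, pixels), "xyz" and "rotation" of the camera in the world. Camera axes: x right, y up, looking along -z (the intrinsics and any distortion apply to the point x, -y, -z); pixel columns grow to the right and rows downward; lengths in mm; the calibration is good to about 2 mm. A picture is of the moment at which its call begins. There is no depth.
A pose or a line that the arm cannot do raises env.MotionError and nothing moves.
- env.finish_job(): hands the job in, once; it reports no verdict.
The state is a dict: "time": time; "joint_pos": joint angles; "joint_velocities": joint speeds; "effort": joint torques, N m; "position": TCP position; "tool_rot": TCP orientation; "force": force on the tool from outside, world axes, zero at the start; "wrist_torque": the same for the moment, N m; "finger_gap": finger opening in mm.
Only numpy, scipy, OpenCV 4.12 (cv2) and the standard library are available. Lean on these libraries where they do the work, as an engineer would, in place of code of your own. Each camera call takes 0.05 s, during which the arm holds its last target. There are 200 camera calls.

## Working session

There is one attempt and no reset: what is moved stays moved. The work goes in short steps, each a Python script; the robot and the scene stay as the last script left them, time stands still between calls to the robot, and variables do not carry over. Pictures are saved under pics/ and viewed, about 8 in all and at most 12, crops included, and the job is handed in when it is done.

```bash
ls; mkdir -p pics
cat > h.py <<'E'
import numpy as np, cv2
from rig import env, hand, readout, get_image
def snap(n,f):
    d=get_image(n); cv2.imwrite(f,d["pixels"]); return d
E
python3 - <<'E'
from h import *
import pickle
for n in("side","top"):
    d=snap(n,f"pics/{n}0.png"); print(n,{k:v for k,v in d.items() if k!="pixels"}); pickle.dump(d,open(n+"0.pkl","wb"))
print(readout.get_state())
E
```

```text
pics
side {'fov_y': 57.38543268461897, 'cx': 322.79434813279437, 'cy': 236.2974300066483, 'xyz': array([ 113.30286972, 1001.73972384,  438.4692153 ]), 'rotation': array([ 1.16360121,  0.02062703, -2.59445284])}
top {'fov_y': 48.94951781647533, 'cx': 313.3627562103537, 'cy': 235.131644838478, 'xyz': array([410.12714492, 338.08849564, 929.90639762]), 'rotation': array([ 0.13576886,  0.00535387, -1.54855168])}
{'time': 0.1, 'joint_pos': array([-1.21668925,  0.60004259, -0.00252308,  1.60004428,  0.00178851,
        0.94291522, -0.07976378]), 'joint_velocities': array([-8.36344087e-04, -1.76752328e-03, -4.73926782e-04, -1.58330355e-03,
        2.52402781e-04,  4.07022933e-05, -3.02663936e-04]), 'effort': array([ 6.35242526e-03, -7.66555882e+01,  1.50247749e+00, -2.52931130e+01,
       -5.23308234e-02,  1.37244287e-02,  3.62773312e-05]), 'position': array([302.58321999, 658.29442768, 178.95049271]), 'tool_rot': array([-3.14019161e+00,  1.33248411e-04,  2.71085688e+00]), 'force': array([ 0.27844865, -0.62905112, -0.5110237 ]), 'wrist_torque': array([-0.02644296, -0.01983017,  0.05959304]), 'finger_gap': 93.23276641431502}
```

View pics/side0.png

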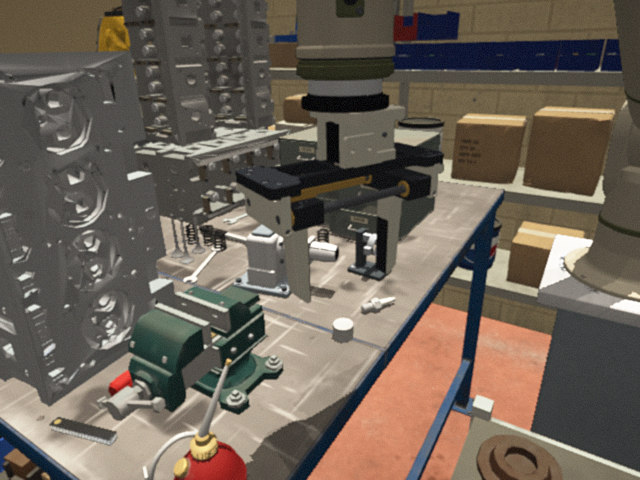

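View pics/top0.png

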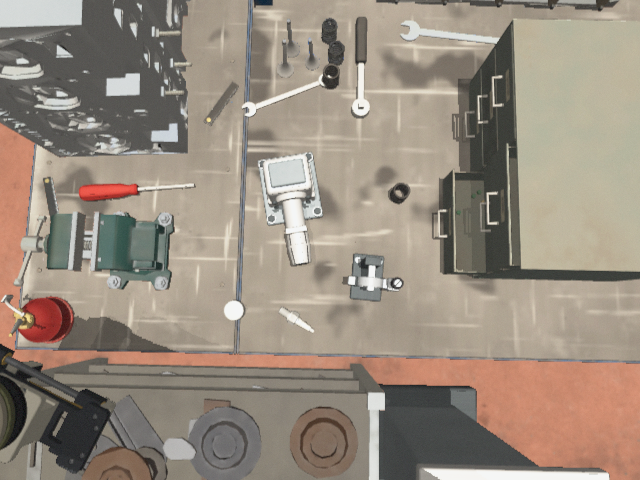

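Top view: outlet about (290,200) with its stub mouth at (300,262), rack and clamp at (370,280), spring (399,192), plug (297,320), tappet (234,310). In the side view the outlet is near (270,260) and the rack near (370,250). Next I'll enlarge both.

Run:
```python
from h import *
t=cv2.imread("pics/top0.png");s=cv2.imread("pics/side0.png")
a=cv2.resize(t[145:310,250:420],None,fx=3.2,fy=3.2,interpolation=cv2.INTER_CUBIC)
a=cv2.resize(t[240:310,335:415],(400,350),interpolation=cv2.INTER_CUBIC)
b=cv2.resize(t[215:275,270:330],(350,350),interpolation=cv2.INTER_CUBIC)
c=cv2.resize(s[220:282,300:400],(400,248),interpolation=cv2.INTER_CUBIC)
d=cv2.resize(s[220:300,235:345],(341,248),interpolation=cv2.INTER_CUBIC)
o=np.zeros((598,750,3),np.uint8);o[:350,:400]=a;o[:350,400:]=b;o[350:,:400]=c;o[350:,400:741]=d
cv2.imwrite("pics/crop.png",o)
```

```text
(no output)
```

View pics/crop.png

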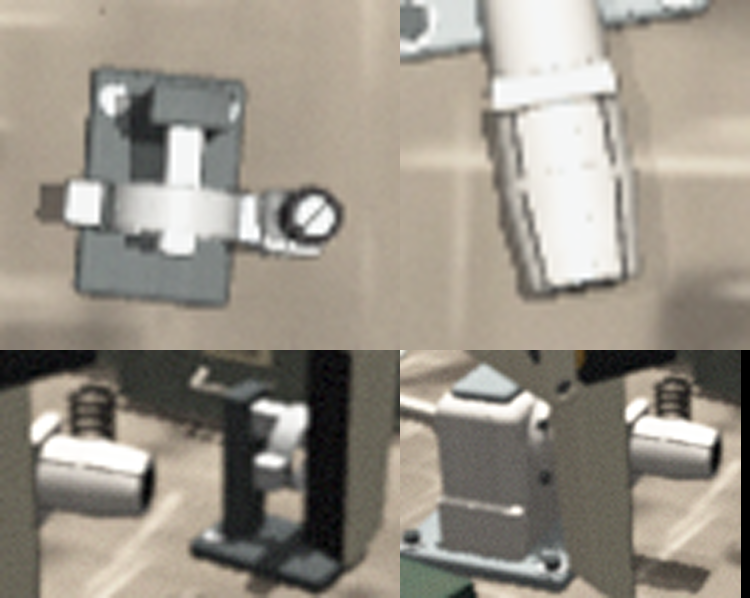

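Crop: the clamp hangs across the bar, with the knob at top-view pixel ≈(398,283) and the hinge block at ≈(352,281). The stub runs from the shoulder at ≈(296.6,232) to the mouth at ≈(301,264). In the side view the mouth is at ≈(337,253) and a finger hides the knob.

```bash
cat >> h.py <<'E'
from scipy.spatial.transform import Rotation as Ro
def K(d):
    f=240/np.tan(np.radians(d["fov_y"])/2); return f
def ray(d,u,v):
    f=K(d); r=Ro.from_euler("xyz",d["rotation"]).as_matrix()@np.array([(u-d["cx"])/f,-(v-d["cy"])/f,-1]); return np.array(d["xyz"]),r
def onz(d,u,v,z):
    c,r=ray(d,u,v); return c+r*(z-c[2])/r[2]
def proj(d,p):
    q=Ro.from_euler("xyz",d["rotation"]).as_matrix().T@(np.array(p,float)-d["xyz"]); f=K(d)
    return np.array([d["cx"]-f*q[0]/q[2], d["cy"]+f*q[1]/q[2]])
E
python3 - <<'E'
from h import *
import pickle
np.set_printoptions(precision=1,suppress=True)
t=pickle.load(open("top0.pkl","rb"));s=pickle.load(open("side0.pkl","rb"))
print("focal",K(t))
# check on TCP in side
print("tcp in side",proj(s,[302.6,658.3,179]))
sat=cv2.cvtColor(t["pixels"],cv2.COLOR_BGR2HSV)[:,:,1]
M=[]
for v in range(230,268,2):
    row=np.where(sat[v,278:322]<32)[0]+278
    if len(row)<5: print(v,"none");continue
    a,b=row[0],row[-1]; A,B=onz(t,a-.5,v,85),onz(t,b+.5,v,85); print(v,a,b,np.linalg.norm(A-B).round(1),(A+B)[:2]/2)
for n,u,v,z in [("knob",398,283,122.3),("hinge",352,280.6,70),("bartip",371,290.4,85),("barpost",372,265,85),("shoulder",296.57,232.4,108.5),("mouth",300.86,263.7,85),("tappet",234,310,26),("spring",399,192,46),("plug",297,320,24)]:
    p=onz(t,u,v,z);print(n,p,"side",proj(s,p))
E
```

```text
focal 527.2473431165416
tcp in side [344.  314.8]
230 285 306 35.6 [533.2 374.3]
232 285 307 37.2 [529.9 373.4]
234 286 307 35.6 [526.7 372.5]
236 286 307 35.6 [523.4 372.4]
238 287 308 35.6 [520.2 370.7]
240 287 308 35.5 [516.9 370.6]
242 279 321 69.4 [513.8 366.5]
244 287 309 37.1 [510.4 369.6]
246 287 309 37.1 [507.2 369.6]
248 288 310 37.1 [504.  367.9]
250 288 310 37.1 [500.7 367.8]
252 289 310 35.4 [497.5 366.9]
254 289 310 35.4 [494.3 366.8]
256 290 310 33.8 [491.1 365.9]
258 291 310 32.2 [487.9 365. ]
260 291 310 32.1 [484.6 365. ]
262 292 309 28.9 [481.4 364.9]
264 292 298 11.2 [478.  373.6]
266 none
knob [449.4 214.1 122.3] side [385.6 213.1]
hinge [454.2 280.8  70. ] side [368.7 247.7]
bartip [438.5 251.4  85. ] side [382.3 237.1]
barpost [479.1 250.1  85. ] side [364.5 233.1]
shoulder [526.  371.5 108.5] side [313.3 239.1]
mouth [478.7 364.2  85. ] side [337.3 254.2]
tappet [402.2 477.6  26. ] side [344.  323.3]
spring [608.3 200.8  46. ] side [323.7 230.9]
plug [387.8 370.2  24. ] side [379.8 296.6]
```

Run:
```python
from h import *
import pickle
np.set_printoptions(precision=3,suppress=True)
s=pickle.load(open("side0.pkl","rb"))
for k in(-1,1): print("tip",proj(s,np.array([302.6,658.3,179])+k*47*np.array([.417,.909,0])))
for psi in(np.pi/2-.05,-np.pi/2-.05): print(env.inverse_kinematics([449.6,214.1,200],[np.pi,0,psi]))
for y in np.arange(-3,3.2,.5): q=env.inverse_kinematics([485,330,200],[np.pi,0,y]); print(y, None if q is None else q[-1])
try:
    env.goto([449.6,214.1,215],[np.pi,0,np.pi/2-.05])
except env.MotionError as e: print(e)
hand.move_gripper(50)
print(readout.get_state())
for n in("side","top"):
    pickle.dump(snap(n,f"pics/{n}1.png"),open(n+"1.pkl","wb"))
a=cv2.imread("pics/side1.png")[130:310,200:440];b=cv2.imread("pics/top1.png")[200:320,290:450]
cv2.imwrite("pics/c1.png",np.hstack([cv2.resize(a,(440,330),interpolation=cv2.INTER_CUBIC),cv2.resize(b,(360,330),interpolation=cv2.INTER_CUBIC)]))
```

```text
tip [378.097 300.851]
tip [306.198 330.162]
[-0.831  0.313  0.355  2.103 -0.158  0.75  -0.425]
[-0.164  0.341 -0.513  2.064  0.233  0.792  2.275]
-3.0 0.9343794902580187
-2.5 1.3550261913831612
-2.0 1.7762699740030554
-1.5 2.1964423932765675
-1.0 2.6127526668442558
-0.5 -2.0038710070285397
0.0 -1.7879647545469628
0.5 -1.3882293186758663
1.0 -0.9844468289634861
1.5 -0.5735318423448227
2.0 -0.1529372339269447
2.5 0.2696377804546714
3.0 0.6936120034314398
{'time': 2.675, 'joint_pos': array([-0.841,  0.294,  0.366,  2.085, -0.147,  0.787, -0.436]), 'joint_velocities': array([-0.002,  0.003,  0.001,  0.   , -0.   , -0.   , -0.   ]), 'effort': array([ -0.008, -45.218,   3.554, -21.905,  -0.045,  -0.018,   0.   ]), 'position': array([449.625, 214.076, 215.031]), 'tool_rot': array([ 3.142, -0.   ,  1.521]), 'force': array([ 0.492, -0.003,  0.028]), 'wrist_torque': array([-0.083,  0.046, -0.01 ]), 'finger_gap': 50.11742441184543}
```

View pics/c1.png

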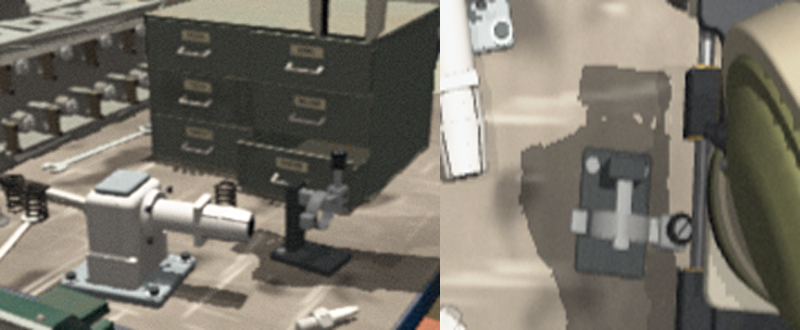

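The side view is clear now: knob ≈(384,217) px, within about 1 px of the prediction, and the clamp hangs upright. I'll triangulate the dark knob quickly, then grasp.

Run:
```python
from h import *
import pickle
np.set_printoptions(precision=2,suppress=True)
s=pickle.load(open("side1.pkl","rb"));t=pickle.load(open("top0.pkl","rb"))
g=s["pixels"][205:230,372:398].max(2); m=(g<45).astype(np.uint8)
n,l,st,c=cv2.connectedComponentsWithStats(m); print(st,c+[372,205])
i=1+np.argmax(st[1:,4]); us=c[i]+[372,205]
g=t["pixels"][270:296,386:410].max(2); m=(g<60).astype(np.uint8)
n,l,st,c=cv2.connectedComponentsWithStats(m); print(st,c+[386,270])
(c1,r1),(c2,r2)=ray(s,*us),ray(t,398,283)
A=np.array([r1,-r2]).T; k=np.linalg.lstsq(A,c2-c1,rcond=None)[0]; print(c1+k[0]*r1,c2+k[1]*r2)
# mouth from side1 : dark bore
print("predicted mid-knob in side",proj(s,[449.4,214.1,113]))
```

```text
[[  0   0  26  25 569]
 [  8   9  10  10  71]
 [  3  12   1   1   1]
 [ 22  19   1   1   1]
 [ 25  18   1   1   1]
 [ 18  20   1   1   1]
 [ 15  22   5   3   5]
 [ 21  22   1   1   1]] [[384.46 216.72]
 [384.13 218.  ]
 [375.   217.  ]
 [394.   224.  ]
 [397.   223.  ]
 [390.   225.  ]
 [389.   228.2 ]
 [393.   227.  ]]
[[  0   0  24  26 612]
 [  7   9   1   1   1]
 [  5  11   2   5   9]
 [  7  16   1   2   2]] [[397.61 282.49]
 [393.   279.  ]
 [391.44 282.78]
 [393.   286.5 ]]
[452.52 213.47 110.76] [449.97 212.35 110.81]
predicted mid-knob in side [385.43 217.34]
```

Run:
```python
from h import *
np.set_printoptions(precision=2,suppress=True)
o=[np.pi,0,np.pi/2-.05]
print(env.move_straight([450.3,213.9,50.5],o,velocity=100,guard=6)); s=readout.get_state();print(s["position"],s["force"])
hand.move_gripper(10); env.pause(.2); s=readout.get_state();print(s["time"],s["position"],s["force"],s["wrist_torque"],s["finger_gap"])
print(env.move_straight([450.3,213.9,55],o,velocity=40)); env.pause(.2);s=readout.get_state();print(s["position"],s["force"],s["wrist_torque"],s["finger_gap"])
for n in("side",): snap(n,f"pics/{n}2.png")
b=cv2.resize(cv2.imread("pics/side2.png")[180:290,280:440],(800,550),interpolation=cv2.INTER_CUBIC);cv2.imwrite("pics/c2.png",b)
```

```text
False
[450.56 214.03  50.93] [-1.45  0.26 -0.44]
5.3917 [450.35 213.9   50.5 ] [0.92 0.32 0.24] [-0.06  0.01  0.  ] 17.367877501182175
False
[450.22 213.9   54.97] [-0.54 -0.08 -0.79] [-0.12  0.03 -0.01] 17.320236987541108
```

View pics/c2.png

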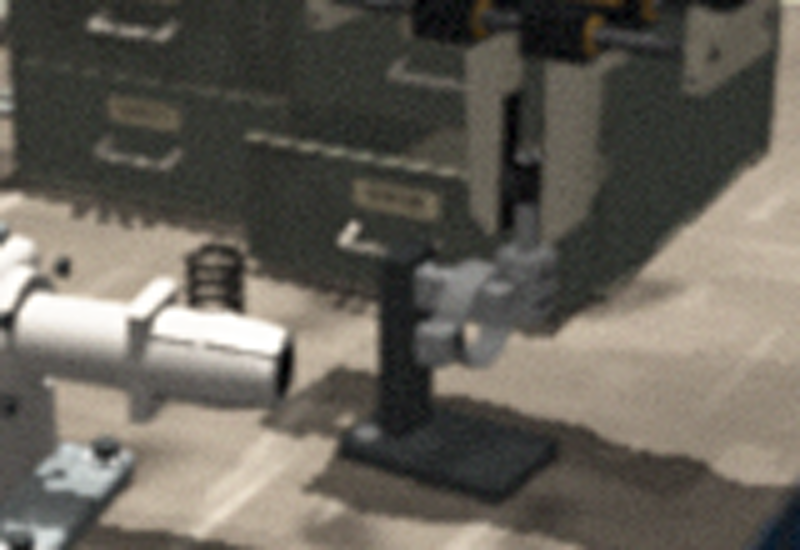

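The fingers end above the housing: tips at about (378,227) and (395,225) px, and the 17.3 mm gap suggests they are on the knob. So the real fingertips are higher than the reported TCP. I'll quantify that with the projection.

Run:
```python
from h import *
import pickle
np.set_printoptions(precision=1,suppress=True)
s=pickle.load(open("side1.pkl","rb"))
for z in(55,70,85,100,115):
  print(z,[proj(s,[450.2+dx,213.9,z]) for dx in(-20,0,20)])
s0=pickle.load(open("side0.pkl","rb"))
for dz in(0,15,30,45): print(dz,[proj(s0,np.array([302.6,658.3,179+dz])+k*55*np.array([.417,.909,0])) for k in(-1,1)])
a=cv2.imread("pics/side2.png")[195:255,350:410];b=cv2.imread("pics/side1.png")[195:255,350:410]; c=cv2.imread("pics/side0.png")[220:320,280:400]
cv2.imwrite("pics/c3.png",np.hstack([cv2.resize(x,(w,400),interpolation=cv2.INTER_CUBIC) for x,w in((b,260),(a,260),(c,280))]))
```

```text
55 [array([392.9, 244.7]), array([384.1, 242.8]), array([375.5, 241. ])]
70 [array([393.2, 238.2]), array([384.4, 236.3]), array([375.7, 234.6])]
85 [array([393.5, 231.5]), array([384.6, 229.8]), array([375.9, 228. ])]
100 [array([393.9, 224.8]), array([384.9, 223.1]), array([376.1, 221.4])]
115 [array([394.2, 218. ]), array([385.1, 216.3]), array([376.3, 214.7])]
0 [array([383.6, 298.6]), array([299.4, 333. ])]
15 [array([384. , 286.9]), array([298.7, 320.2])]
30 [array([384.5, 274.9]), array([298. , 307.1])]
45 [array([385. , 262.6]), array([297.4, 293.6])]
```

View pics/c3.png

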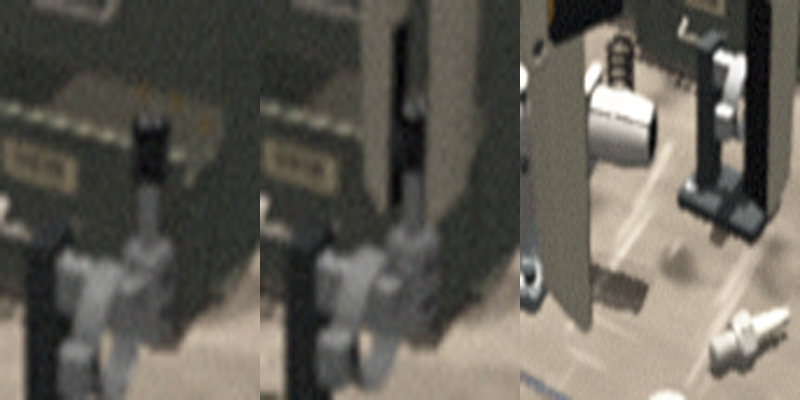

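The fingertips show at z≈90 while the reported TCP is z=55. The start picture gave a similar +30–35 mm, so the real tips are about 33 mm short of the reported TCP and I'm holding the knob. I'll put the clamp back on the bar, open, and regrip lower under guard.

Run:
```python
from h import *
np.set_printoptions(precision=2,suppress=True)
def st(): s=readout.get_state();print(round(s["time"],2),s["position"],s["force"],s["wrist_torque"],s["finger_gap"])
o=[np.pi,0,np.pi/2-.05]
env.move_straight([450.3,213.9,50.3],o,velocity=40)
hand.move_gripper(45); st()
print(env.move_straight([450.3,213.9,17.5],o,velocity=40,guard=5)); st()
hand.move_gripper(10); env.pause(.2); st()
d=snap("side","pics/side3.png");t=snap("top","pics/top3.png")
a=d["pixels"][195:255,340:420]
cv2.imwrite("pics/c4.png",np.hstack([cv2.resize(a,(533,400),interpolation=cv2.INTER_CUBIC)]))
```

```text
6.84 [450.29 213.93  50.3 ] [-0.44  0.56 -0.2 ] [-0.06  0.02  0.01] 45.13386606449101
False
7.81 [450.4  213.91  17.61] [-0.01 -0.47 -0.41] [-0.05  0.09 -0.04] 44.80047808540738
8.54 [450.42 213.94  17.53] [ 0.76 -0.06  0.77] [-0.02 -0.01 -0.07] 20.332566908332137
```

View pics/c4.png

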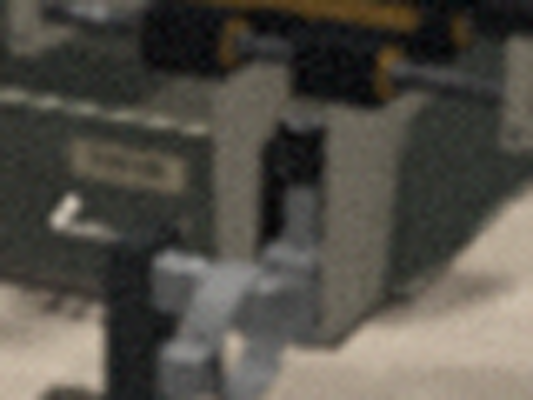

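Gap 20.3 mm: it's on the housing now, with the tips at housing-bottom height as intended. Next: unhook, refine the stub axis, and stage the clamp in front of the mouth.

Run:
```python
from h import *
import pickle
np.set_printoptions(precision=3,suppress=True)
t=pickle.load(open("top0.pkl","rb"))
hsv=cv2.GaussianBlur(cv2.cvtColor(t["pixels"],cv2.COLOR_BGR2HSV),(3,3),0); sat=hsv[:,:,1].astype(float)
P=[]
for v in range(232,262):
    r=sat[v]; c=297
    def cross(step):
        u=c
        while r[u]<32 and abs(u-c)<25: u+=step
        return u-step+step*(32-r[u-step])/(r[u]-r[u-step]+1e-9)
    a,b=cross(-1),cross(1); A,B=onz(t,a,v,85),onz(t,b,v,85); w=np.linalg.norm(A-B)
    if 28<w<40: P.append([*(A+B)[:2]/2,w])
P=np.array(P); k=np.polyfit(P[:,0],P[:,1],1); res=P[:,1]-np.polyval(k,P[:,0]); ok=abs(res)<1
k=np.polyfit(P[ok,0],P[ok,1],1); print("mid fit yaw",np.arctan(k[0]),"y at 478.7",np.polyval(k,478.7),ok.sum(),P[:,2].round(1))
# base plate
m=((sat<40)).astype(np.uint8); m[:,:250]=0;m[:,330:]=0;m[:145]=0;m[225:]=0
m=cv2.morphologyEx(m,cv2.MORPH_OPEN,np.ones((3,3)))
cs,_=cv2.findContours(m,0,1); c=max(cs,key=cv2.contourArea); r=cv2.minAreaRect(c); bx=cv2.boxPoints(r); W=np.array([onz(t,*p,8)[:2] for p in bx]); print(r,W)
for i in range(4):
    d=W[(i+1)%4]-W[i]; print(np.linalg.norm(d),np.arctan2(d[1],d[0]))
o=[np.pi,0,np.pi/2-.05]; ax=np.array([np.cos(-.04),np.sin(-.04)])
env.move_straight([450.4,213.9,22],o,velocity=40); s=readout.get_state(); print(s["force"],s["finger_gap"])
print(env.move_straight([*(np.array([450.4,213.9])-50*ax),22.5],o,velocity=80,guard=6)); s=readout.get_state(); print(s["position"],s["force"],s["wrist_torque"],s["finger_gap"],s["time"])
```

```text
mid fit yaw 0.17566620777680303 y at 478.7 363.9037372579421 30 [36.8 36.7 36.5 36.4 36.2 36.  36.3 36.5 36.8 37.6 37.7 37.8 37.6 37.2
 37.3 37.8 37.7 37.5 37.1 36.6 36.  35.6 35.6 35.2 34.7 33.8 33.3 32.9
 32.5 31.7]
((287.19097900390625, 182.76950073242188), (87.43826293945312, 62.05409240722656), 79.87532806396484) [[697.528 465.895]
 [720.222 355.931]
 [562.802 325.059]
 [540.966 432.618]]
112.2820266600619 -1.3672799885034135
160.4180078901275 -2.947936685565591
109.75349205758884 1.7710918951891998
160.0595229211559 0.20943509931600218
[-0.681 -0.561 -1.23 ] 20.170443937836946
False
[400.925 216.146  22.584] [ 0.439 -0.047 -1.383] [-0.081  0.049 -0.005] 20.28792274154256 9.6833
```

```bash
cat >> h.py <<'E'
YAW=.172; MOUTH=np.array([478.7,364.0])
AX=np.array([np.cos(YAW),np.sin(YAW)]); LY=np.array([-AX[1],AX[0]])
ORI=[np.pi,0,np.pi/2+YAW]
def tool(s,dy=0,dz=0):  # s: ring centre along axis relative to seat
    p=MOUTH+(41+s)*AX+(dy-37)*LY
    return [*p,85-47.8+dz]
def st():
    s=readout.get_state();np.set_printoptions(precision=2,suppress=True)
    print(round(s["time"],2),s["position"],s["tool_rot"],s["force"],s["wrist_torque"],round(s["finger_gap"],2)); return s
E
python3 - <<'E'
from h import *
import pickle
env.move_straight([395,216.2,60],velocity=100)
p=tool(-71); env.move_straight([p[0],p[1],60],ORI,velocity=120)
env.move_straight(p,ORI,velocity=60); env.pause(.2); st()
for n in("side","top"): pickle.dump(snap(n,f"pics/{n}5.png"),open(n+"5.pkl","wb"))
a=cv2.imread("pics/side5.png")[195:285,290:410];b=cv2.imread("pics/top5.png")[215:305,260:360]
cv2.imwrite("pics/c5.png",np.hstack([cv2.resize(a,(420,315),interpolation=cv2.INTER_CUBIC),cv2.resize(b,(350,315),interpolation=cv2.INTER_CUBIC)]))
E
```

```text
12.11 [455.65 322.52  37.41] [ 3.14 -0.    1.74] [ 1.01 -0.2  -1.62] [-0.09 -0.    0.04] 20.05
```

View pics/c5.png

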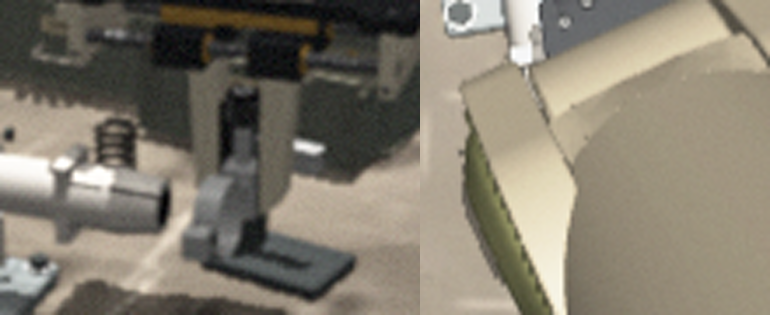

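Side view: the clamp is in front of the mouth, ring top ≈(354,244) px, hinge block ≈(346,264), mouth ≈(337,253). The arm hides the top view. Comparing these with predictions:

Run:
```python
from h import *
import pickle
np.set_printoptions(precision=1,suppress=True)
s=pickle.load(open("side5.pkl","rb"))
r=MOUTH-30*AX-5*AX
def P(x,y,z): q=r+x*AX+y*LY; return proj(s,[*q,85+z])
print("ringtop",P(-7,0,23),P(7,0,23),"hinge outer +x/-x top/bot",P(7,36,7),P(-7,36,7),P(7,36,-7),P(-7,36,-7),"knob top/mid",P(0,-37,57),P(0,-37,48))
print("mouth c/top/bot",[proj(s,[*MOUTH,85+z]) for z in(0,15,-15)])
o=cv2.resize(s["pixels"][225:285,315:395],(800,600),interpolation=cv2.INTER_CUBIC)
for q in (P(-7,0,23),P(7,0,23),P(7,36,0),P(-7,36,0),P(0,-37,57),*[proj(s,[*MOUTH,85+z]) for z in(0,15,-15)]):
    cv2.circle(o,(int((q[0]-315)*10+5),int((q[1]-225)*10+5)),5,(0,0,255),2)
cv2.imwrite("pics/c6.png",o)
```

```text
ringtop [359.2 245.9] [351.8 244.9] hinge outer +x/-x top/bot [345.4 261.2] [353.  262.4] [345.4 268.3] [352.9 269.5] knob top/mid [361.7 220.8] [361.6 225.3]
mouth c/top/bot [array([337.3, 254.1]), array([337.3, 246.8]), array([337.4, 261.4])]
```

View pics/c6.png

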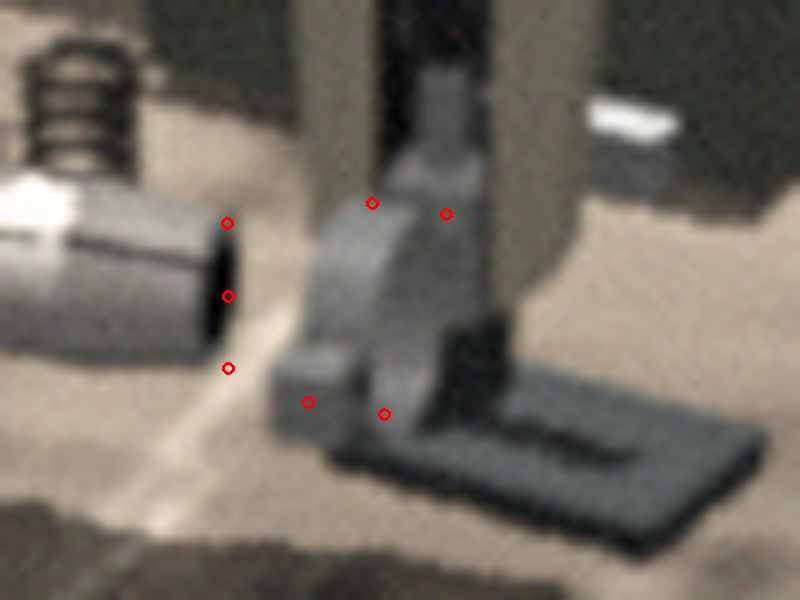

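Nine pictures viewed. The clamp lines up within about 2 px of prediction: roughly 3–4 mm nearer the mouth and 1–2 mm high. A little high is safe, because the strap hangs slack. Next I'll insert in short force-monitored steps, easing sideways and vertically, and stop on shoulder contact.

Run:
```python
from h import *
env.move_straight(tool(-52),velocity=60); env.pause(.2)
f0=np.mean([readout.get_state()["force"] for _ in range(3)],0); print("base",f0)
s,dy,dz=-52,0,0
def rd():
    env.pause(.06); S=readout.get_state(); f=S["force"]-f0; return S,f[:2]@AX,f[:2]@LY,f[2]
while s<6:
    s+=2
    env.move_straight(tool(s,dy,dz),velocity=40,guard=12)
    S,fa,fl,fz=rd()
    p=(S["position"][:2]-MOUTH)
    print(f"{s} act {p@AX-41:.1f} {p@LY+37:.2f} z{S['position'][2]:.1f} F {fa:.1f} {fl:.1f} {fz:.1f} dy{dy:.1f} dz{dz:.1f}")
    if fa<-7: print("contact");break
    if abs(fl)>1.5: dy+=np.clip(.15*fl,-.6,.6)
    if abs(fz)>2: dz+=np.clip(.15*fz,-.6,.6)
st()
```

```text
base [-0.27163218 -0.14073961 -1.58097892]
-50 act -50.0 0.01 z37.2 F -0.4 1.0 0.8 dy0.0 dz0.0
-48 act -48.0 -0.03 z37.2 F 1.0 0.1 -0.2 dy0.0 dz0.0
-46 act -45.9 -0.03 z37.2 F -0.1 -0.3 1.2 dy0.0 dz0.0
-44 act -44.0 -0.01 z37.2 F -1.0 0.3 -0.1 dy0.0 dz0.0
-42 act -42.0 -0.06 z37.2 F 1.1 0.2 0.4 dy0.0 dz0.0
-40 act -40.0 -0.03 z37.2 F 0.1 -0.1 0.2 dy0.0 dz0.0
-38 act -38.0 -0.03 z37.2 F -0.3 0.3 0.8 dy0.0 dz0.0
-36 act -36.0 -0.03 z37.2 F 0.5 -0.7 0.4 dy0.0 dz0.0
-34 act -34.0 -0.06 z37.2 F 0.3 -0.2 0.4 dy0.0 dz0.0
-32 act -32.0 -0.01 z37.2 F -0.5 0.7 -0.2 dy0.0 dz0.0
-30 act -30.0 -0.02 z37.2 F 0.3 -0.3 1.1 dy0.0 dz0.0
-28 act -28.0 -0.02 z37.2 F 0.8 0.9 -0.2 dy0.0 dz0.0
-26 act -26.0 -0.02 z37.2 F -0.4 -0.6 1.1 dy0.0 dz0.0
-24 act -24.0 -0.04 z37.2 F 0.3 -0.2 0.7 dy0.0 dz0.0
-22 act -22.0 -0.01 z37.2 F 0.5 0.7 0.7 dy0.0 dz0.0
-20 act -19.9 -0.02 z37.2 F 0.6 1.1 0.5 dy0.0 dz0.0
-18 act -17.9 -0.09 z37.2 F 1.2 -0.0 0.8 dy0.0 dz0.0
-16 act -16.0 -0.25 z37.1 F 0.3 -1.1 0.7 dy0.0 dz0.0
-14 act -14.1 -0.34 z37.1 F -1.0 -3.3 0.2 dy0.0 dz0.0
-12 act -11.7 -0.47 z37.2 F 1.1 -2.0 -0.9 dy-0.5 dz0.0
-10 act -9.7 -0.68 z37.3 F 0.5 -1.0 0.0 dy-0.8 dz0.0
-8 act -7.8 -0.76 z37.2 F -0.8 -2.0 -0.3 dy-0.8 dz0.0
-6 act -5.6 -0.96 z37.3 F 0.4 -0.3 -0.0 dy-1.1 dz0.0
-4 act -3.8 -1.04 z37.2 F 0.5 -0.2 -0.4 dy-1.1 dz0.0
-2 act -1.8 -1.08 z37.2 F 0.4 -0.4 0.5 dy-1.1 dz0.0
0 act 0.1 -0.89 z37.3 F 0.7 0.6 -0.3 dy-1.1 dz0.0
2 act 1.8 -1.02 z37.1 F -0.0 -0.4 0.8 dy-1.1 dz0.0
4 act 3.3 -1.36 z37.0 F -4.1 -0.0 1.3 dy-1.1 dz0.0
6 act 3.8 -1.50 z36.9 F -7.1 -1.0 3.9 dy-1.1 dz0.0
contact
21.82 [529.39 333.73  36.86] [-3.14  0.    1.74] [-7.06 -2.34  2.29] [-0.59  1.66  0.37] 19.66
```

The ring passed the barb with a small lateral nudge (−1.1 mm). The shoulder was felt at s≈3 mm, matching the offset seen in the picture. Next I'll ease off, release, rise to knob level and look.

Run:
```python
from h import *
import pickle
np.set_printoptions(precision=2,suppress=True)
env.move_straight(tool(3.2,-1.2,-.2),velocity=30); env.pause(.2); st()
hand.move_gripper(40); st()
print(env.move_straight(tool(3.2,-1.2,43.5),velocity=60,guard=6)); st()
d=snap("side","pics/side7.png"); pickle.dump(d,open("side7.pkl","wb"))
r=MOUTH+44*AX
def P(x,y,z): q=r+x*AX+(y-1)*LY; return proj(d,[*q,85+z])
print("pred knob top/mid, ring top -7/+7, hinge",P(0,-37,57),P(0,-37,48),P(-7,0,23),P(7,0,23),P(-7,36,0))
o=cv2.resize(d["pixels"][205:277,280:376],(800,600),interpolation=cv2.INTER_CUBIC);cv2.imwrite("pics/c7.png",o)
print(readout.get_state()["joint_pos"])
```

```text
22.27 [529.09 334.13  37.08] [ 3.14 -0.    1.74] [-1.13  0.19 -0.98] [-0.1   0.45  0.1 ] 20.1
22.83 [528.88 333.97  37.05] [ 3.14 -0.    1.74] [-0.12 -0.49  0.57] [-0.08  0.01 -0.03] 40.07
False
23.71 [528.57 333.89  80.52] [-3.14  0.    1.74] [ 0.36 -0.34  0.89] [-0.08  0.05 -0.03] 40.13
pred knob top/mid, ring top -7/+7, hinge [322.18 215.89] [322.28 220.28] [318.77 240.01] [311.86 239.04] [311.67 259.16]
[-0.8   0.61  0.23  1.93 -0.22  0.63 -0.26]
```

View pics/c7.png

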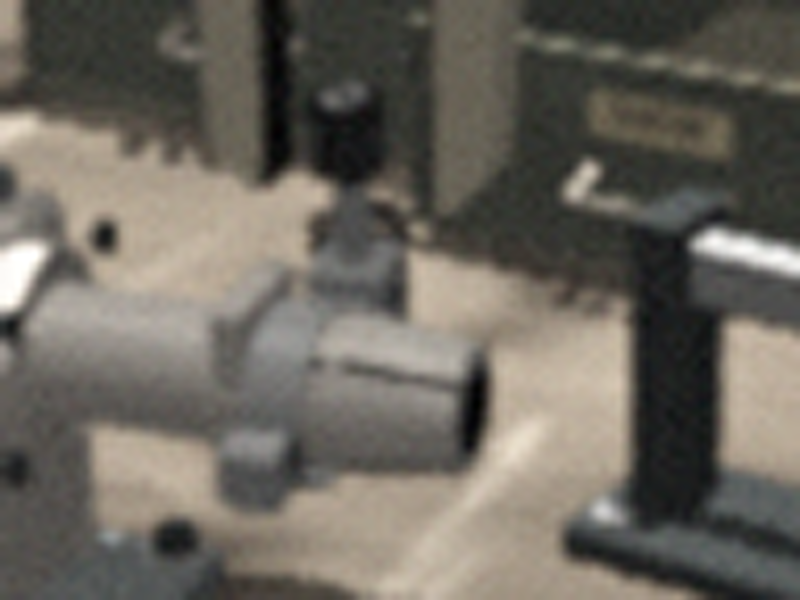

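The clamp sits square against the shoulder with the screw upright. The knob is at ≈(321.7,220.6) px against a predicted (322.3,220.3). Next I'll pre-rotate joint 7, grip the knob and turn it clockwise while watching the wrist moment.

```bash
cat > turn.py <<'E'
from h import *
def tq(n=8):
    T=[];F=[]
    for _ in range(n):
        env.pause(.02); s=readout.get_state(); T.append(s["wrist_torque"][2]); F.append(s["force"])
    return np.mean(T),np.mean(F,0)
E
python3 - <<'E'
from turn import *
np.set_printoptions(precision=2,suppress=True)
q=np.array(readout.get_state()["joint_pos"]); q[6]=1.2; env.goto_joints(q); st()
t0=tq(); print("open",t0)
hand.move_gripper(10); env.pause(.2); st(); print("closed",tq())
j0=1.2
for k in range(1,9):
    q[6]=j0-.08*k; env.goto_joints(q); t,f=tq(); s=readout.get_state(); print(f"{.08*k:.2f} j7 {s['joint_pos'][6]:.3f} tq {t-t0[0]:.3f} F {f-t0[1]} t{s['time']:.1f}")
E
```

```text
25.07 [528.44 333.75  80.15] [-3.14 -0.   -3.08] [ 0.07  0.34 -0.87] [0.08 0.   0.04] 40.08
open (np.float64(-0.010562338243776618), array([0.08, 0.26, 0.13]))
25.91 [528.56 333.87  80.39] [-3.14 -0.   -3.08] [ 0.22  0.79 -0.71] [ 0.18  0.01 -0.01] 17.35
closed (np.float64(0.010824925688071717), array([-0.44,  0.72,  0.11]))
0.08 j7 1.122 tq 0.077 F [-1.33  0.34  0.4 ] t26.4
0.16 j7 1.042 tq 0.118 F [-2.09  0.04  0.39] t26.8
0.24 j7 0.962 tq 0.144 F [-2.43 -0.04  0.29] t27.2
0.32 j7 0.882 tq 0.122 F [-2.11  0.1  -0.46] t27.6
0.40 j7 0.802 tq 0.133 F [-2.19  0.44 -0.8 ] t28.0
0.48 j7 0.722 tq 0.112 F [-2.43  0.41 -0.94] t28.3
0.56 j7 0.642 tq 0.118 F [-2.22  0.43 -1.38] t28.7
0.64 j7 0.562 tq 0.124 F [-1.92  0.26 -1.18] t29.1
```

Slack drag reads 0.12 N m, as specified. I'll carry on until it clearly rises, stopping at about +0.07.

Run:
```python
from turn import *
np.set_printoptions(precision=2,suppress=True)
z=-.0; q=np.array(readout.get_state()["joint_pos"]); j=.56; log=[]; base=.122
z0=-.0106
while j>-2.5:
    rise=(np.mean(log[-1:])-base) if log else 0
    step=.10 if rise<.02 else .04
    j-=step; q[6]=j; env.goto_joints(q); t,f=tq(8 if rise<.02 else 12); t-=z0; log.append(t)
    s=readout.get_state(); print(f"j7 {j:.2f} tq {t:.3f} F {f} t{s['time']:.1f} gap{s['finger_gap']:.2f}")
    if t>=.185 or np.linalg.norm(f)>12 or s["time"]>58: break
```

```text
j7 0.46 tq 0.124 F [-2.24  0.33 -1.02] t29.5 gap17.22
j7 0.36 tq 0.132 F [-2.02  0.51 -0.99] t29.9 gap17.22
j7 0.26 tq 0.127 F [-2.4   0.7  -1.34] t30.3 gap17.37
j7 0.16 tq 0.113 F [-2.3   0.51 -0.71] t30.6 gap17.18
j7 0.06 tq 0.132 F [-2.35  1.09 -0.92] t31.0 gap17.14
j7 -0.04 tq 0.111 F [-2.05  0.95 -1.17] t31.4 gap17.52
j7 -0.14 tq 0.122 F [-1.97  1.09 -1.17] t31.8 gap17.11
j7 -0.24 tq 0.109 F [-2.05  0.85 -1.02] t32.2 gap17.27
j7 -0.34 tq 0.127 F [-2.1   0.83 -0.82] t32.6 gap17.19
j7 -0.44 tq 0.104 F [-1.89  0.94 -0.71] t32.9 gap16.84
j7 -0.54 tq 0.129 F [-2.23  1.01 -0.58] t33.3 gap17.12
j7 -0.64 tq 0.136 F [-2.12  1.22 -0.25] t33.7 gap17.43
j7 -0.74 tq 0.109 F [-2.2   1.14  0.05] t34.1 gap17.08
j7 -0.84 tq 0.131 F [-2.01  1.33 -0.77] t34.5 gap17.08
j7 -0.94 tq 0.151 F [-1.75  1.47 -1.85] t34.9 gap16.89
j7 -0.98 tq 0.155 F [-1.97  1.31 -2.62] t35.3 gap17.10
j7 -1.02 tq 0.171 F [-2.01  1.71 -3.55] t35.8 gap17.56
j7 -1.06 tq 0.190 F [-2.4   1.67 -3.94] t36.2 gap17.43
```

Torque has risen to 0.19 (+0.07). But Fz is −4 N, so the arm is holding the clamp up off the ring top. I'll lower until that vanishes, then recheck the torque.

Run:
```python
from turn import *
np.set_printoptions(precision=2,suppress=True)
s=readout.get_state(); p=np.array(s["position"]); st()
dz=0
for k in range(8):
    dz-=.5
    env.move_straight([p[0],p[1],p[2]+dz],velocity=20); t,f=tq(12); s=readout.get_state()
    print(dz,f"tq {t+.0106:.3f} F {f} z {s['position'][2]:.2f} yaw {s['tool_rot'][2]:.3f} j7 {s['joint_pos'][6]:.3f} t {s['time']:.1f}")
    if f[2]>-1: break
```

```text
36.21 [528.46 333.71  80.25] [-3.14  0.    0.95] [-2.46  2.2  -4.54] [0.41 0.76 0.21] 17.43
-0.5 tq 0.186 F [-2.93  0.69  1.85] z 80.02 yaw 0.946 j7 -1.060 t 36.7
```

Run:
```python
from turn import *
np.set_printoptions(precision=2,suppress=True)
hand.move_gripper(40); env.pause(.4); t0,f0=tq(15); print("open",t0,f0)
hand.move_gripper(10); env.pause(.3); t,f=tq(12); print("closed",t-t0,f-f0)
q=np.array(readout.get_state()["joint_pos"]); j=q[6]; a=0
while a<.6:
    a+=.04; q[6]=j-a; env.goto_joints(q); t,f=tq(12); s=readout.get_state()
    print(f"{a:.2f} tq {t-t0:.3f} F {f-f0} t{s['time']:.1f}")
    if t-t0>=.178: break
```

```text
open -0.008651084591410504 [-0.03 -0.19 -0.01]
closed 0.011176576405381075 [ 0.26 -0.57  0.45]
0.04 tq 0.045 F [ 0.23 -0.48  0.61] t39.4
0.08 tq 0.084 F [ 0.2  -0.55  1.3 ] t39.8
0.12 tq 0.105 F [-0.09 -0.39  1.09] t40.3
0.16 tq 0.145 F [-0.62 -0.73  1.3 ] t40.7
0.20 tq 0.203 F [-0.62 -0.65  1.53] t41.2
```

The torque climbed straight through 0.12 to 0.20 (+0.08) with no plateau, so the strap stayed tight after release. Releasing, retreating and taking a final look.

Run:
```python
from turn import *
hand.move_gripper(45); p=readout.get_state()["position"]
env.move_straight([p[0],p[1],p[2]+90],velocity=120,guard=8)
q=np.array(readout.get_state()["joint_pos"]); q[0]-=.6; env.goto_joints(q); env.pause(.3); st()
d=get_image("side")["pixels"];t=get_image("top")["pixels"]
a=cv2.resize(d[205:277,270:366],(440,330),interpolation=cv2.INTER_CUBIC);b=cv2.resize(t[180:330,220:380],(352,330),interpolation=cv2.INTER_CUBIC)
cv2.imwrite("pics/c8.png",np.hstack([a,b]))
```

```text
44.41 [248.34 573.03 169.21] [-3.14  0.    1.34] [0.36 0.45 0.57] [-0.03  0.09  0.  ] 45.16
```

View pics/c8.png

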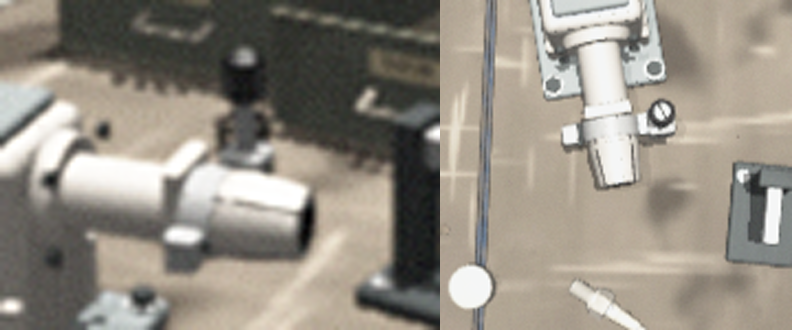

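The clamp sits flush and square at the shoulder with the screw upright on the right. Tappet and plug are unmoved and the arm is clear, so I'm handing in.

```bash
python3 -c "
from h import *
env.finish_job()"
```

```text
the job is handed in; nothing more can be done
```

I took the clamp off its rack, slid it over the stub until it met the shoulder, tightened the knob clockwise until snug, and let go. I handed the job in at about 44 s; no verdict is reported.

**What the last checks showed**
- **Position:** the ring met the shoulder with about a 7 N push. In the final pictures it lies flush and square against the shoulder, with the screw upright and on the right.
- **Tightness:** slack drag read 0.12 N m and I stopped at 0.19. After letting go, I gripped the knob again and it climbed to 0.20 (+0.08, within the 0.04–0.10 snug range) with no flat spot, so the strap had held. I could not measure the strap force on the stub directly.
- **Bystanders:** the tappet and spark plug show no movement in the last top view. That crop did not show the valve spring; the arm never worked near it.

**What failed or disagreed**
- **First grasp:** the fingertips are about 33 mm short of the reported tool point, so the first grasp caught the knob. I put the clamp back on the bar and gripped the housing lower.
- **Seat position:** the shoulder was felt about 3 mm further along the stub than I had measured from the pictures, so I relied on the contact.
- **Sideways fit:** the ring needed about a 1 mm shift sideways to pass the barb.
- **Vertical pull:** while tightening, the arm was holding the clamp up by about 4 N. I eased it down and rechecked the torque before the final release.

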